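# Clear the gauge and seat a brake backplate on its pins

### The job

First take the white and orange carton off the gauge and stand it upright in the blue bin. Then slide the steel brake backplate along the bed, without lifting it, onto the raised lift deck against the end stop and the side rail so that its two holes lie over the locating pins (yellow-dot hole farther from the rail), and press it down with the deck until both pins come through and it rests flush, fully home. Leave everything else where it stands.

Things in the scene. Friction and masses are not known exactly. Their poses are not given: they have to be found in the camera images.
- gauge: fixed checking gauge; origin at bench level, z up. In its frame (mm): blue flat bed, top 45 high, x -115..175, y -60..250; lift deck beside it, y -175..-62, x -76..120, top 44 high when up. Plate seated: centre at (0,-136), its axes along the gauge's, same directions. A dial stands on the rail block at (-125,-160), 24 radius, up to 154 high
- stop (a point): middle of the grey end stop's face, at its foot: gauge frame (0,-176.5,45). The face runs along gauge x, looks to gauge +y, 12 high above the bed (57 above the bench), 24 thick
- rail (a point): middle of the grey side rail's face, at its foot: gauge frame (-77,-118,45). The face runs along gauge y from -177 to -58, looks to gauge +x, 12 high above the bed; a lead-in of the same height slants outward over the bed from (-78,-60) to (-105,10). A plate touching stop and rail is within 3 mm of the pins
- deck (a joint): lift deck (aluminium, with two 21 mm holes over the pins): 0 = up, 0.016 m = pushed fully down. Stays where it is pushed; needs about 3 to 8 N on the plate to go down, and does not come up by hand force from above
- pin_a (a point): top of locating pin a, 42.5 above the bench (just under the raised deck's top). Brass pins, 12 dia with a 6 mm long cone to 4.4 dia at the tip; they stand still while the deck goes down around them
- pin_b (a point): top of locating pin b, same size, 100 mm in x and 25 mm in y from pin a
- plate: dark steel brake backplate, 150 (its x) x 80 (its y) x 9 thick, about 0.75 kg, lying flat on the bed. Origin: centre of its underside, z up. Two 15 mm through holes. Yellow dot beside hole a, at (55,-18)
- hole_a (a point): centre of the plate's hole a at the underside, at (55,15) in the plate frame; goes over pin a
- hole_b (a point): centre of hole b at the underside, at (-45,-10) in the plate frame; goes over pin b
- carton: white carton with an orange band, 60 (x) x 40 (y) x 80 tall, 0.12 kg, standing on the bed or deck. Origin: centre of its underside, z up
- bin: fixed blue open bin on the bench, outside 170 (x) x 130 (y) x 55 tall, walls and floor about 4. Origin: centre of its underside
- can: bystander: steel can with green label, 60 dia x 130 tall, standing. Origin at its underside
- jar: bystander: white jar with yellow label, 72 dia x 80 tall, standing. Origin at its underside
- bulbbox: bystander: brown carton with a blue band, 55 x 90 x 75 tall. Origin at its underside
- bearing: bystander: steel bearing ring, 52 outside dia x 18 tall, lying on the bed. Origin at its underside
- puck: bystander: red plastic disc, 44 dia x 30 tall, standing on the bed. Origin at its underside
- screwdriver: bystander: screwdriver lying on the bench. Origin at its underside
- wrench: bystander: wrench lying on the bench. Origin at its underside
Things that resemble listed ones, but are neither listed nor needed, are in the scene too. Of the things that look like the plate, the largest one is meant. Leave any pink look-alike of the bin alone.

How it is judged:
On the way, in this order (a step that is already met when the one before it is completed fails the run):
1. the carton stands upright in the blue bin, let go (x of carton in the frame of bin between -0.07 and 0.07 m and y of carton in the frame of bin between -0.05 and 0.05 m and z of carton in the frame of bin below 0.012 m and angle between carton's own z axis and vertical below 0.15 rad and linear speed of carton below 0.02 m/s and contact force between carton and the fingers below 0.3 N), for 0.2 s.
2. the plate is pressed down over both pins, flush on the lowered deck (value of joint deck above 0.0145 m and horizontal distance between hole_a and pin_a below 0.004 m and horizontal distance between hole_b and pin_b below 0.004 m and z of plate in the frame of gauge below 0.0305 m and angle between plate's own z axis and vertical below 0.03 rad and linear speed of plate below 0.02 m/s), for 0.2 s.
At the end, for the whole second after the job is handed in: The carton stands in the blue bin on its floor (tilt under 0.15 rad), at rest and let go; the deck is down by at least 14.5 of 16 mm, the plate lies level on it (under 0.03 rad), its holes a and b within 4 mm of pins a and b, its underside within 2.5 mm of the lowered deck's top, at rest (all of step 1 and all of step 2); the robot touches nothing.
It fails at once if the backplate is lifted more than 20 mm off the bed (z of plate in the frame of gauge above 0.065 m).
It fails at once if another thing on the bench or the gauge (can, jar, brown carton, bearing, red disc, screwdriver, wrench) is moved more than 30 mm (distance of any of can, jar, bulbbox, bearing, puck, screwdriver, wrench from where it was at the start of the episode above 0.03 m).
It also fails if it takes over 72 s, if anything falls off the work surface, if the arm or the gripper's body presses on something with over 40 N, if the wrist force passes 120 N, or if a joint passes its speed limit or range.

### The arm

A 6-joint arm with a two-finger parallel gripper is mounted at the origin on the work surface. World frame = base frame: x ahead of the robot, y to its left, z up, the work surface at z = 0. Lengths are in m, angles in rad, forces in N, time in s.
With the tool pointing down it reaches from about 0.3 to 0.875 m from the base axis. Payload 6.4 kg.
Tool frame: the origin (TCP) lies midway between the tips of the shut fingers; the grasp point (between the pads) lies 19 mm behind it; z points along the fingers, y is the line along which they close (so a half turn about z gives the same grasp; the last joint's range is limited). The gripper opens to 85 mm and grips with 20 to 120 N. Pads are 22 mm wide; open, the fingers measure 114 mm over their backs; the gripper's body (76 mm by 85 mm) begins 54 mm behind the grasp point. The pads swing forward as they close: fully open they stand 13 mm farther back than shut.
Start: joints at [1.093, 0.181, 1.607, -0, 1.354, -0.206], TCP at [0.154, 0.554, 0.231] pointing down, gripper open.
Joint ranges: [-2.99, 2.99], [-0.89, 2.07], [0.3, 2.58], [-1.14, 4.28], [0, 2.63], [-3.12, 3.12]. Speed limits (rad/s): [2.57, 2.57, 3.01, 3.14, 3.14, 3.14].

### API

Orientations are given as a unit quaternion [w, x, y, z].
In Python, from bench import * gives the robot as it stands.
- The arm moves only by the tool play_rows, never from a script. Its argument "plan" is a list of rows, each a list of 3 entries, a list of its own where there are three numbers: the finger opening in mm, from 0 to 85.4, then the shift along the tool's x, y, z normalised to -1 to 1, where 1 is 40 cm, then the turn about the tool's z normalised to -1 to 1, where 1 is pi rad. A call has 1 to 10 rows; each row is the pose to reach, as a shift and turn from the pose commanded when the call began, along the tool's axes at that moment, turning the shorter way round; what a row does not reach only later rows make up. A row lasts 1/10 s, in which the tool goes at most 50 mm and 8.59 degrees, less where a joint would pass 70% of its speed; a pose out of reach is approached as far as the arm can. A call with a number of a shift or a turn outside -1 to 1 is refused whole. A call with a gripper value outside its range is refused whole. The fingers move at their own pace and stop on an object; the grip force is fixed at half the most. Time passes only in rows, so rows that repeat a pose let the fingers close. It gives the time, the measured TCP pose, the force, the opening and the grip force at its end, in the units of the state.
- get_obs(): the state, without advancing time (a new reading comes with each control period).
- camera(name): name is "scene" or "top" or "wrist"; returns a dict with "image" (420x560x3 uint8, red, green, blue), "range_z" (420x560 float32, m along the optical axis (not along the pixel's ray), 0 where there is no reading), "intrinsics" (3x3 intrinsics, pixels), "rvec" (rotation vector, rad) and "tvec" (3), from world to camera coordinates, as OpenCV has them; the wrist camera has in their place "T_tool_cam" (4x4, takes a point from camera to tool coordinates, whose origin is the TCP and whose axes are the flange's). Camera axes: x right, y down, z forward; pixel columns grow to the right and rows downward; lengths in m; the calibration is good to about 2 mm. The wrist camera is an equidistant fisheye: a pixel r from the principal point sees the ray r / f radians off the axis. A picture is of the moment at which its call begins: read the wrist's pose just before it.
- hand_in(): hands the job in; it is judged then, once.
Trained networks look in a picture, given as the dict that the camera call returned (one of the last four; its "shot" number tells which), for a name from the list of things; names that differ only in an ending like _2 or _b are one class to them, and where a whole thing is asked for, a point or a joint stands for the part that bears it (a point fixed in the world has none). Each returns a list of dicts, best first, with "conf" (0 to 1); they miss things now and then, are a little off and sometimes report something else, mostly with a low value. They report only what shows in the picture. A call takes as long as a camera call. They do not tell look-alikes from the thing itself.
- search_frame(picture, label): "rect" ([centre column, centre row, width, height] in pixels, round what is visible of it).
- masks_of(picture, label): "mask" (420x560 bool, what is visible of it) and "rect" ([centre column, centre row, width, height] in pixels, round what is visible of it).
The state is a dict: "time_s": time; "q": joint angles; "dq": joint speeds; "joint_efforts": joint torques, N m; "eef_pos": TCP position; "eef_rot": TCP orientation; "wrist_force": force on the tool from outside, world axes, zero at the start; "torque": the same for the moment, N m; "opening": opening from 0.0 (shut) to 1.0 (fully open); "grasp_force": force on a finger pad.
Only numpy, scipy, OpenCV 4.12 (cv2) and the standard library are available. Lean on these libraries where they do the work, as an engineer would, in place of code of your own. Each camera call takes 0.05 s, during which the arm holds its last target. There are 200 camera calls.

## Working session

There is one attempt and no reset: what is moved stays moved. The work goes in short steps, Python scripts to look and compute and a tool call to move; the robot and the scene stay as the last step left them, time stands still between calls to the robot, and variables do not carry over. Pictures are saved under pics/ and viewed, at most 10 in all, crops included, and the job is handed in when it is done.

Besides the shell and the picture viewer there is one more tool, called after "Call:" in YAML: its name, and indented under it one key for each argument. play_rows: Moves the arm, as the interface text tells. Its arguments: {"type":"object","properties":{"plan":{"type":"array","items":{"type":"array"}}},"required":["plan"]}

```bash
mkdir -p pics
cat > h.py <<'E'
from bench import *
import numpy as np, cv2
from scipy.spatial.transform import Rotation as R
def cloud(c):
    K=c["intrinsics"];z=c["range_z"];v,u=np.mgrid[:420,:560]
    p=np.stack([(u-K[0,2])/K[0,0]*z,(v-K[1,2])/K[1,1]*z,z],-1)
    Rm=cv2.Rodrigues(np.array(c["rvec"],float))[0]
    P=(p-np.array(c["tvec"]).reshape(3))@Rm
    P[z<=0]=np.nan
    return P
def proj(c,P):
    return cv2.projectPoints(np.array(P,float).reshape(-1,1,3),np.array(c["rvec"],float),np.array(c["tvec"],float),np.array(c["intrinsics"]),None)[0].reshape(-1,2)
E
cat > a.py <<'E'
from h import *
o=get_obs();print({k:np.round(v,3) for k,v in o.items()})
S=camera("scene");T=camera("top")
for n,c in(("scene",S),("top",T)):
    np.savez(n+".npz",**{k:c[k] for k in("image","range_z","intrinsics","rvec","tvec")})
    P=cloud(c)
    for l in["plate","carton","bin","gauge","deck","stop","rail","can","jar","bulbbox","bearing","puck","screwdriver","wrench","hole_a","pin_a"]:
        try:
            for d in masks_of(c,l)[:3]:
                if d["conf"]<.25: continue
                q=P[d["mask"]];q=q[~np.isnan(q[:,0])]
                if not len(q):continue
                r=cv2.minAreaRect((q[:,:2]*1000).astype(np.float32))
                print(n,l,round(d["conf"],2),np.round(d["rect"]).astype(int),"med",np.round(np.median(q,0)*1e3).astype(int),"rect",[np.round(x).tolist() if np.ndim(x) else round(x,1) for x in r],"z",np.round(np.percentile(q[:,2],[5,50,95])*1e3).astype(int))
        except Exception as e: print(n,l,e)
    cv2.imwrite(f"pics/{n}0.png",cv2.resize(c["image"][:,:,::-1],(800,600)))
E
python3 a.py
```

```text
{'time_s': np.float64(0.0), 'q': array([ 1.093,  0.182,  1.608,  0.   ,  1.354, -0.206]), 'dq': array([ 0.001,  0.001,  0.001, -0.   , -0.002, -0.001]), 'joint_efforts': array([ 1.0000e-03, -4.4485e+01, -3.5135e+01, -0.0000e+00,  9.0000e-03,
       -0.0000e+00]), 'eef_pos': array([0.154, 0.553, 0.23 ]), 'eef_rot': array([-0.   ,  0.135,  0.991, -0.001]), 'wrist_force': array([ 0.068, -0.562, -0.335]), 'torque': array([-0.01 , -0.029, -0.007]), 'grasp_force': np.float64(0.0), 'opening': np.float64(0.998)}
scene plate 0.95 [305 198  42  28] med [325 145   6] rect [[317.0, 148.0], [121.0, 78.0], 43.8] z [0 6 9]
scene plate 0.85 [334 249  46  48] med [581 185  54] rect [[567.0, 187.0], [84.0, 163.0], 64.1] z [50 54 56]
scene plate 0.61 [388 195  33  24] med [356 385   6] rect [[348.0, 389.0], [66.0, 135.0], 58.4] z [1 6 9]
scene carton 0.67 [265 240  30  41] med [575  12 105] rect [[563.0, 14.0], [62.0, 45.0], 52.8] z [ 54 105 126]
scene carton 0.3 [404 231  30  37] med [547 366  57] rect [[494.0, 394.0], [76.0, 156.0], 63.6] z [ 9 57 81]
scene bin 0.84 [165 226  61  58] med [ 427 -242  
[... 4668 characters left out ...]
[[555.0, 65.0], [462.0, 318.0], 82.9] z [40 45 58]
top screwdriver 0.66 [152 186   6  51] med [544 466  21] rect [[565.0, 471.0], [170.0, 34.0], 3.7] z [-2 21 28]
top wrench 0.76 [267 135  47  12] med [751  98   6] rect [[755.0, 96.0], [158.0, 34.0], 84.3] z [ 0  6 11]
top hole_a 0.73 [177 254  39  36] med [347 386   7] rect [[350.0, 387.0], [67.0, 116.0], 60.2] z [ 1  7 11]
top hole_a 0.63 [252 268  36  44] med [317 144   7] rect [[317.0, 145.0], [115.0, 63.0], 45.3] z [ 2  7 11]
top hole_a 0.58 [237 183  45  52] med [567 187  53] rect [[568.0, 187.0], [80.0, 150.0], 63.3] z [48 53 58]
top pin_a 0.79 [272 190 148 112] med [539  51  45] rect [[560.0, 68.0], [476.0, 336.0], 84.1] z [38 45 58]
```

Run:
```python
import numpy as np,cv2
i=np.load("top.npz")["image"][:,:,::-1]
c=i[120:350,140:460]
cv2.imwrite("pics/topcrop.png",cv2.resize(c,(800,575),interpolation=cv2.INTER_CUBIC))
```

```text
(no output)
```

View pics/topcrop.png

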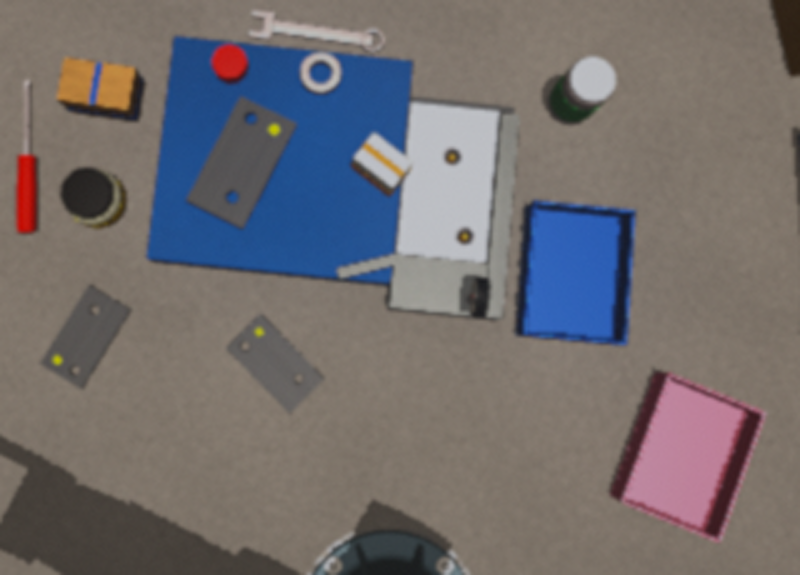

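View pics/scene0.png

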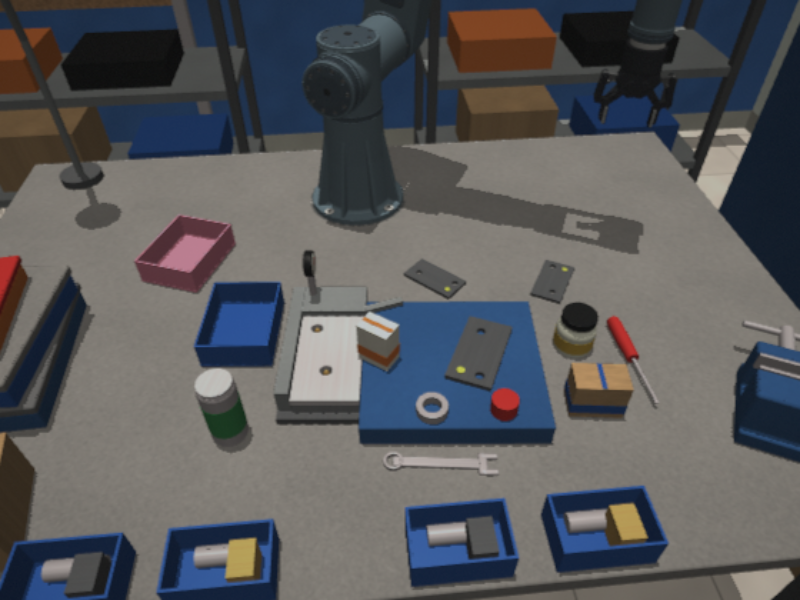

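Run:
```python
from h import *
def rect(q):
    r=cv2.minAreaRect((q[:,:2]*1000).astype(np.float32));return [np.round(r[0],1).tolist(),np.round(r[1],1).tolist(),round(r[2],1)]
for n in("scene","top"):
    c=dict(np.load(n+".npz"));P=cloud(c)
    x,y,z=P[...,0],P[...,1],P[...,2]
    m=(abs(x-.565)<.07)&(abs(y-.013)<.07)&(z>.112)&(z<.14)
    q=P[m];print(n,"carton top",len(q),rect(q),q.mean(0).round(4))
    m=(abs(x-.437)<.14)&(y<-.14)&(y>-.36)&(z>.047)&(z<.065)&(c["image"][...,2]>c["image"][...,0]+25)
    q=P[m];print("bin rim",rect(q),np.median(q[:,2]))
    m=(abs(x-.437)<.14)&(y<-.16)&(y>-.34)&(z<.012)&(c["image"][...,2]>c["image"][...,0]+60)
    q=P[m];print("bin floor",rect(q),np.median(q[:,2]))
c=camera("wrist");print(c["T_tool_cam"].round(4),c["intrinsics"])
```

```text
scene carton top 417 [[563.6, 13.1], [61.9, 42.2], 51.7] [0.5674 0.0128 0.123 ]
bin rim [[435.9, -236.8], [130.5, 175.0], 84.8] 0.052774965209116606
bin floor [[412.0, -242.8], [108.0, 125.6], 85.2] 0.0036281208214244734
top carton top 277 [[559.7, 12.5], [59.9, 40.8], 51.3] [0.5588 0.0127 0.1245]
bin rim [[432.8, -237.5], [131.1, 170.4], 85.0] 0.05361102794098198
bin floor [[433.4, -242.0], [113.0, 161.5], 84.9] 0.003564280254658664
[[-9.000e-04 -9.595e-01 -2.818e-01  7.160e-02]
 [ 1.000e+00 -9.000e-04 -1.000e-04  0.000e+00]
 [-2.000e-04 -2.818e-01  9.595e-01 -1.435e-01]
 [ 0.000e+00  0.000e+00  0.000e+00  1.000e+00]] [[325.1922621    0.         273.05513181]
 [  0.         325.1922621  205.63524267]
 [  0.           0.           1.        ]]
```

```bash
cat >> h.py <<'E'
def rel(*targets):
    "each target (x,y,z mm, yaw deg of tool y or None); prints shift and turn in move units"
    o=get_obs();w,x,y,z=o["eef_rot"];Rt=R.from_quat([x,y,z,w]);M=Rt.as_matrix()
    yaw=np.degrees(np.arctan2(M[1,1],M[0,1]))
    print("t",round(float(o["time_s"]),2),"tcp",(o["eef_pos"]*1e3).round(1),"yaw",round(yaw,2),"tilt",round(np.degrees(np.arccos(-M[2,2])),2),"F",np.round(o["wrist_force"],1),"open",round(float(o["opening"])*85.4,1),"grip",round(float(o["grasp_force"]),1))
    for t in targets:
        s=M.T@(np.array(t[:3])/1e3-o["eef_pos"])/.4
        d=0 if t[3] is None else ((t[3]-yaw+90)%180-90)
        print(t,"->",s.round(4).tolist(),round(-d/180,4),"dist mm",round(np.linalg.norm(s)*400))
E
python3 -c "
from h import *
rel((562,13,231,141.5),(562,13,170,141.5))"
```

```text
t 1.75 tcp [154.4 553.9 231.3] yaw 74.43 tilt 0.0 F [-0.2 -0.   0.7] open 85.3 grip 0.0
(562, 13, 231, 141.5) -> [-1.3448, -1.029, 0.0007] -0.3726 dist mm 677
(562, 13, 170, 141.5) -> [-1.3448, -1.029, 0.1532] -0.3726 dist mm 680
```

Call:
play_rows:
  plan:
    - [85, [-1, -0.765, 0], -0.37]
    - [85, [-1, -0.765, 0], -0.37]
    - [85, [-1, -0.765, 0], -0.37]
    - [85, [-1, -0.765, 0], -0.37]
    - [85, [-1, -0.765, 0], -0.37]
    - [85, [-1, -0.765, 0], -0.37]
    - [85, [-1, -0.765, 0], -0.37]
    - [85, [-1, -0.765, 0], -0.37]
    - [85, [-1, -0.765, 0], -0.37]
    - [85, [-1, -0.765, 0], -0.37]

```text
time_s: 2.75
eef_pos: [0.4269, 0.1928, 0.2317]
eef_rot: [0.001, -0.432, 0.902, -0.0]
wrist_force: [1.1, 1.0, 0.0]
opening: 0.999
grasp_force: 0.0
```

```bash
python3 -c "
from h import *
rel((562,13,170,141.5),(562,13,81,141.5))"
```

```text
t 2.75 tcp [426.9 192.8 231.7] yaw 141.24 tilt 0.06 F [1.1 1.  0. ] open 85.3 grip 0.0
(562, 13, 170, 141.5) -> [0.1392, -0.5448, 0.1545] -0.0015 dist mm 233
(562, 13, 81, 141.5) -> [0.1394, -0.5447, 0.377] -0.0015 dist mm 271
```

Call:
play_rows:
  plan:
    - [85, [0.12, -0.5, 0.1], 0]
    - [85, [0.12, -0.5, 0.1], 0]
    - [85, [0.12, -0.5, 0.1], 0]
    - [85, [0.12, -0.5, 0.1], 0]
    - [85, [0.12, -0.5, 0.1], 0]
    - [85, [0.12, -0.5, 0.1], 0]
    - [85, [0.12, -0.5, 0.1], 0]

```text
time_s: 3.45
eef_pos: [0.5507, 0.032, 0.1913]
eef_rot: [-0.0, -0.431, 0.902, 0.0]
wrist_force: [0.3, -0.1, -0.8]
opening: 0.991
grasp_force: 0.0
```

```bash
cat >> h.py <<'E'
def wrist():
    "returns picture and per-pixel world points (range_z along axis) from the wrist camera"
    o=get_obs();c=camera("wrist");w,x,y,z=o["eef_rot"]
    M=R.from_quat([x,y,z,w]).as_matrix();K=c["intrinsics"]
    v,u=np.mgrid[:420,:560];a=(u-K[0,2])/K[0,0];b=(v-K[1,2])/K[1,1];th=np.hypot(a,b)+1e-9
    s=np.tan(np.minimum(th,1.5))/th
    p=np.stack([a*s,b*s,np.ones_like(a)],-1)
    T=c["T_tool_cam"]
    Rw=M@T[:3,:3];tw=M@T[:3,3]+o["eef_pos"]
    ray=p@Rw.T
    P=ray*c["range_z"][...,None]+tw; P[c["range_z"]<=0]=np.nan
    return c,P,ray,tw
def at_z(ray,tw,z):
    return tw+ray*((z-tw[2])/ray[...,2])[...,None]
E
python3 - <<'E'
from h import *
rel((562,13,130,141.5),(562,13,81,141.5))
c,P,ray,tw=wrist()
cv2.imwrite("pics/w1.png",c["image"][:,:,::-1])
z=P[...,2];m=(abs(P[...,0]-.562)<.06)&(abs(P[...,1]-.013)<.06)&(z>.115)&(z<.135)
q=P[m];print(len(q),np.median(q[:,2]),cv2.minAreaRect((q[:,:2]*1e3).astype(np.float32)))
np.savez("w1.npz",P=P,ray=ray,tw=tw,image=c["image"])
E
```

```text
t 3.45 tcp [550.7  32.  191.3] yaw 141.03 tilt 0.05 F [ 0.3 -0.1 -0.8] open 84.7 grip 0.0
(562, 13, 130, 141.5) -> [0.0192, -0.052, 0.1531] -0.0026 dist mm 65
(562, 13, 81, 141.5) -> [0.0192, -0.0521, 0.2756] -0.0026 dist mm 112
5113 0.12593591026267525 ((561.7462768554688, 13.598609924316406), (60.42082595825195, 40.63030242919922), 52.25008010864258)
```

View pics/w1.png

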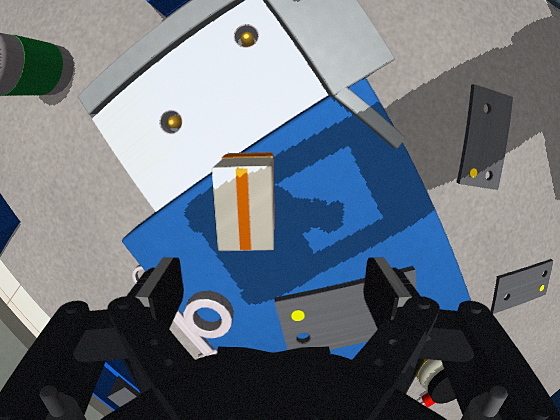

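Call:
play_rows:
  plan:
    - [85, [0.019, -0.051, 0.0], -0.005]
    - [85, [0.019, -0.051, 0.0], -0.005]
    - [85, [0.019, -0.051, 0.12], -0.005]
    - [85, [0.019, -0.051, 0.275], -0.005]
    - [85, [0.019, -0.051, 0.275], -0.005]
    - [85, [0.019, -0.051, 0.275], -0.005]
    - [30, [0.019, -0.051, 0.275], -0.005]
    - [30, [0.019, -0.051, 0.275], -0.005]
    - [30, [0.019, -0.051, 0.275], -0.005]
    - [30, [0.019, -0.051, 0.275], -0.005]

```text
time_s: 4.5
eef_pos: [0.564, 0.0124, 0.0837]
eef_rot: [0.002, -0.438, 0.899, -0.001]
wrist_force: [-1.0, 1.0, 7.0]
opening: 0.465
grasp_force: 61.5
```

Run:
```python
from h import *
rel((562,13,185,None),(434,-240,185,85),(434,-240,42,85),(434,-240,42,-5))
d=np.load("w1.npz");im=d["image"].astype(int)
for u,v in((246,37),(171,122)):
    m=np.zeros(im.shape[:2],bool);m[v-9:v+10,u-9:u+10]=True
    m&=(im[...,0]-im[...,2]>50)
    A=at_z(d["ray"],d["tw"],.0415)
    print("pin",m.sum(),np.argwhere(m).mean(0),A[m].mean(0)*1e3,np.nanmax(d["P"][m][:,2]))
```

```text
t 4.5 tcp [564.   12.4  83.7] yaw 141.92 tilt 0.22 F [-1.  1.  7.] open 39.7 grip 61.5
(562, 13, 185, None) -> [0.0014, 0.0041, -0.2533] 0.0 dist mm 101
(434, -240, 185, 85) -> [0.6966, -0.1341, -0.2542] 0.3162 dist mm 301
(434, -240, 42, 85) -> [0.6973, -0.1329, 0.1033] 0.3162 dist mm 287
(434, -240, 42, -5) -> [0.6973, -0.1329, 0.1033] -0.1838 dist mm 287
pin 151 [ 38.72847682 246.93377483] [480.62584717 -91.1537041   41.5       ] 0.04489936410951367
pin 139 [121.24460432 174.21582734] [579.51839239 -76.63929238  41.5       ] 0.04462063129562999
```

Call:
play_rows:
  plan:
    - [30, [0, 0, -0.125], 0]
    - [30, [0, 0, -0.25], 0]
    - [30, [0.2, -0.04, -0.25], -0.184]
    - [30, [0.697, -0.133, -0.25], -0.184]
    - [30, [0.697, -0.133, -0.25], -0.184]
    - [30, [0.697, -0.133, -0.25], -0.184]
    - [30, [0.697, -0.133, -0.25], -0.184]
    - [30, [0.697, -0.133, -0.25], -0.184]
    - [30, [0.697, -0.133, -0.25], -0.184]
    - [30, [0.697, -0.133, -0.25], -0.184]

```text
time_s: 5.5
eef_pos: [0.4926, 0.0039, 0.1557]
eef_rot: [-0.031, -0.645, 0.763, -0.029]
wrist_force: [1.0, -0.3, -0.9]
opening: 0.461
grasp_force: 61.2
```

Run:
```python
from h import *
rel((434,-240,60,-5),(434,-240,44,-5))
c,P,ray,tw=wrist()
x,y,z=P[...,0],P[...,1],P[...,2]
m=(abs(x-.437)<.14)&(y<-.14)&(y>-.36)&(z>.049)&(z<.06)&(c["image"][...,2].astype(int)>c["image"][...,0]+25)
q=P[m];print(len(q),cv2.minAreaRect((q[:,:2]*1000).astype(np.float32)))
```

```text
t 5.5 tcp [492.6   3.9 155.7] yaw 170.42 tilt 4.8 F [ 1.  -0.3 -0.9] open 39.4 grip 61.2
(434, -240, 60, -5) -> [0.6034, 0.0441, 0.2907] -0.0254 dist mm 268
(434, -240, 44, -5) -> [0.6001, 0.0443, 0.3305] -0.0254 dist mm 275
137 ((507.53546142578125, -177.13563537597656), (2.9493424892425537, 33.71622848510742), 80.74236297607422)
```

Run:
```python
from h import *
o=get_obs();print(o["q"].round(3),o["dq"].round(3),o["time_s"])
```

```text
[-0.177  0.091  1.873 -0.09   1.174 -3.117] [-0.021  0.009 -0.014 -0.032  0.002  0.001] 5.55
```

Call:
play_rows:
  plan:
    - [30, [0, 0, -0.05], 0.3]
    - [30, [0, 0, -0.08], 0.45]
    - [30, [0, 0, -0.08], 0.45]
    - [30, [0, 0, -0.08], 0.45]
    - [30, [0.2, 0, -0.08], 0.45]
    - [30, [0.58, 0.04, -0.08], 0.45]
    - [30, [0.58, 0.04, -0.08], 0.45]
    - [30, [0.58, 0.04, -0.08], 0.45]
    - [30, [0.58, 0.04, -0.08], 0.45]
    - [30, [0.58, 0.04, -0.08], 0.45]

```text
time_s: 6.55
eef_pos: [0.438, -0.2245, 0.2086]
eef_rot: [-0.004, 0.011, 0.999, -0.044]
wrist_force: [-0.5, 0.9, -2.2]
opening: 0.462
grasp_force: 61.4
```

```bash
cat > b.py <<'E'
from h import *
rel((434,-240,60,85),(434,-240,44,85))
c,P,ray,tw=wrist()
x,y,z=P[...,0],P[...,1],P[...,2]
m=(abs(x-.437)<.14)&(y<-.14)&(y>-.36)&(z>.049)&(z<.06)&(c["image"][...,2].astype(int)>c["image"][...,0]+25)
q=P[m];print(len(q),cv2.minAreaRect((q[:,:2]*1000).astype(np.float32)))
cv2.imwrite("pics/w2.png",c["image"][:,:,::-1])
E
python3 b.py
```

```text
t 6.55 tcp [ 438.  -224.5  208.6] yaw 88.77 tilt 5.03 F [-0.5  0.9 -2.2] open 39.5 grip 61.4
(434, -240, 60, 85) -> [0.0065, -0.0062, 0.3735] 0.0209 dist mm 149
(434, -240, 44, 85) -> [0.0062, -0.0027, 0.4133] 0.0209 dist mm 165
2283 ((401.46746826171875, -259.90057373046875), (213.65122985839844, 192.80870056152344), 1.981286644935608)
```

Call:
play_rows:
  plan:
    - [30, [0.0065, -0.018, 0.1], 0.02]
    - [30, [0.0065, -0.018, 0.1], 0.02]
    - [30, [0.0065, -0.012, 0.22], 0.02]
    - [30, [0.0065, -0.006, 0.33], 0.02]
    - [30, [0.0065, -0.003, 0.38], 0.02]
    - [30, [0.0065, -0.003, 0.38], 0.02]
    - [30, [0.0065, -0.003, 0.38], 0.02]

```text
time_s: 7.3
eef_pos: [0.4354, -0.234, 0.0572]
eef_rot: [-0.003, 0.036, 0.998, -0.043]
wrist_force: [0.4, -0.3, -0.3]
opening: 0.461
grasp_force: 61.3
```

Run:
```python
from h import *
rel((434,-240,47,85))
o=get_obs();w,x,y,z=o["eef_rot"];print(R.from_quat([x,y,z,w]).as_matrix().round(3),o["q"].round(3))
```

```text
t 7.3 tcp [ 435.4 -234.    57.2] yaw 85.87 tilt 4.91 F [ 0.4 -0.3 -0.3] open 39.4 grip 61.3
(434, -240, 47, 85) -> [0.0023, -0.0129, 0.0267] 0.0048 dist mm 12
[[-0.997  0.072 -0.009]
 [ 0.072  0.994 -0.085]
 [ 0.003 -0.085 -0.996]] [-0.686  0.226  1.957 -0.091  0.914 -2.131]
```

Call:
play_rows:
  plan:
    - [30, [0.002, -0.012, 0.026], 0]
    - [30, [0.002, -0.012, 0.03], 0]
    - [30, [0.002, -0.012, 0.03], 0]
    - [50, [0.002, -0.012, 0.03], 0]
    - [60, [0.002, -0.012, 0.03], 0]
    - [60, [0.002, -0.012, 0.03], 0]
    - [60, [0.002, -0.012, -0.1], 0]
    - [60, [0.002, -0.012, -0.4], 0]
    - [60, [0.002, -0.012, -0.4], 0]
    - [60, [0.002, -0.012, -0.4], 0]

```text
time_s: 8.3
eef_pos: [0.4369, -0.2262, 0.2213]
eef_rot: [-0.0, 0.037, 0.998, -0.045]
wrist_force: [0.5, -0.7, -0.1]
opening: 0.702
grasp_force: 0.0
```

Run:
```python
from h import *
rel((434,-240,200,85))
c,P,ray,tw=wrist()
cv2.imwrite("pics/w3.png",c["image"][:,:,::-1])
x,y,z=P[...,0],P[...,1],P[...,2]
m=(abs(x-.437)<.1)&(abs(y+.24)<.08)&(z>.07)&(z<.1)
q=P[m];print(len(q),np.median(q[:,2]),q[:,2].std(),cv2.minAreaRect((q[:,:2]*1000).astype(np.float32)))
```

```text
t 8.3 tcp [ 436.9 -226.2  221.3] yaw 85.76 tilt 5.13 F [ 0.5 -0.7 -0.1] open 59.9 grip 0.0
(434, -240, 200, 85) -> [0.0047, -0.0301, 0.0562] 0.0042 dist mm 26
2976 0.08489683763917072 0.0016502454713787531 ((432.62445068359375, -242.72894287109375), (40.05495071411133, 60.66188430786133), 85.51871490478516)
```

View pics/w3.png

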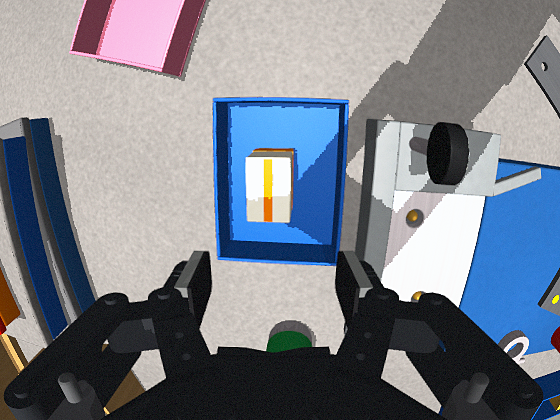

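Run:
```python
from h import *
rel((600,240,221,-27.4))
```

```text
t 8.35 tcp [ 437.8 -226.8  223.5] yaw 85.76 tilt 5.25 F [1.6 0.1 2.8] open 59.6 grip 0.0
(600, 240, 221, -27.4) -> [-0.3185, 1.1893, -0.101] -0.3713 dist mm 494
```

Call:
play_rows:
  plan:
    - [85, [-0.2, 0.95, -0.08], 0.62]
    - [85, [-0.2, 0.95, -0.08], 0.62]
    - [85, [-0.2, 0.95, -0.08], 0.62]
    - [85, [-0.2, 0.95, -0.08], 0.62]
    - [85, [-0.2, 0.95, -0.08], 0.62]
    - [85, [-0.2, 0.95, -0.08], 0.62]
    - [85, [-0.2, 0.95, -0.08], 0.62]
    - [85, [-0.2, 0.95, -0.08], 0.62]
    - [85, [-0.2, 0.95, -0.08], 0.62]
    - [85, [-0.2, 0.95, -0.08], 0.62]

```text
time_s: 9.35
eef_pos: [0.5433, 0.1537, 0.2147]
eef_rot: [0.024, 0.653, 0.756, -0.034]
wrist_force: [0.1, -0.7, 0.6]
opening: 0.996
grasp_force: 0.0
```

Run:
```python
from h import *
rel((600,240,200,-27.4))
```

```text
t 9.35 tcp [543.3 153.7 214.7] yaw 8.25 tilt 4.79 F [ 0.1 -0.7  0.6] open 85.1 grip 0.0
(600, 240, 200, -27.4) -> [0.1953, 0.1719, 0.0173] 0.1981 dist mm 104
```

Run:
```python
from h import *
rel((600,245,200,-27.4))
c,P,ray,tw=wrist()
im=c["image"].astype(int)
x,y,z=P[...,0],P[...,1],P[...,2]
m=(abs(x-.568)<.13)&(abs(y-.187)<.12)&(z>.046)&(z<.062)&(im.max(-1)-im.min(-1)<25)&(im.max(-1)<140)
n,l,s,_=cv2.connectedComponentsWithStats(m.astype(np.uint8))
k=1+s[1:,4].argmax();q=P[l==k];q=q[np.abs(q[:,2]-np.median(q[:,2]))<.004]
print(s[k],np.median(q[:,2]),cv2.minAreaRect((q[:,:2]*1000).astype(np.float32)))
v=im.copy().astype(np.uint8)[:,:,::-1].copy();v[l==k]=v[l==k]//2+np.array([0,0,127],np.uint8)
cv2.imwrite("pics/w4.png",v)
np.savez("w4.npz",P=P,image=c["image"])
```

```text
t 9.35 tcp [543.3 153.7 214.7] yaw 8.25 tilt 4.79 F [ 0.1 -0.7  0.6] open 85.1 grip 0.0
(600, 245, 200, -27.4) -> [0.2076, 0.1737, 0.0163] 0.1981 dist mm 108
[ 235   62  155  147 9235] 0.054939922546153486 ((570.8138427734375, 188.79014587402344), (79.61835479736328, 149.85997009277344), 63.64934539794922)
```

View pics/w4.png

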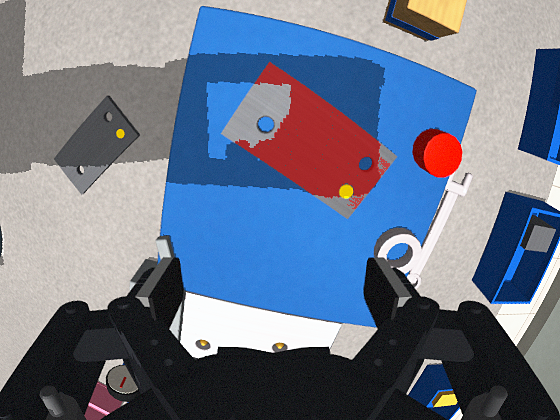

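Run:
```python
from h import *
def fit(q,cx,cy):
    r=cv2.minAreaRect((q[:,:2]*1000).astype(np.float32));a=r[2]-90 if r[2]>45 else r[2]
    # a: gauge x angle
    c,s=np.cos(np.radians(a)),np.sin(np.radians(a))
    print(np.round(r[0],1),np.round(r[1],1),"ang",round(a,2),"origin",np.round(np.array(r[0])-[c*cx-s*cy,s*cx+c*cy],1))
def big(m):
    m=cv2.morphologyEx(m.astype(np.uint8),cv2.MORPH_OPEN,np.ones((3,3)))
    n,l,s,_=cv2.connectedComponentsWithStats(m);return l==1+s[1:,4].argmax()
for n in("w4","w1","top","scene"):
    d=dict(np.load(n+".npz"));P=d["P"] if "P" in d else cloud(d);im=d["image"].astype(int)
    x,y,z=P[...,0],P[...,1],P[...,2]
    b=(im[...,2]>im[...,0]+40)&(z>.035)&(z<.055)&(abs(x-.57)<.25)&(y>-.1)&(y<.4)
    w=(im.min(-1)>100)&(im.max(-1)-im.min(-1)<30)&(z>.038)&(z<.05)&(abs(x-.547)<.13)&(abs(y+.074)<.08)
    for m,cx,cy,nm in((b,30,95,"bed"),(w,22,-118.5,"deck")):
        if m.sum()>500: print(n,nm,m.sum(),end=" ");fit(P[big(m)],cx,cy)
```

```text
w4 bed 55671 [577. 138.] [312.1 289.9] ang -5.52 origin [538.   46.3]
w4 deck 6170 [548.2 -71.8] [115.4 197.3] ang -5.31 origin [537.3  48.2]
w1 bed 39398 [576.7 129.6] [291.3 289.8] ang -5.57 origin [537.6  38. ]
w1 deck 24341 [548.7 -73.1] [115.9 197.9] ang -5.48 origin [538.1  46.9]
top bed 6692 [575.3 139.2] [309.3 289.4] ang -5.26 origin [536.7  47.3]
top deck 2102 [547.3 -73.4] [118.  196.3] ang -5.4 origin [536.5  46.7]
scene bed 7819 [577.8 139.4] [309.3 294.4] ang -5.41 origin [539.   47.7]
scene deck 2567 [548.4 -73. ] [115.6 201. ] ang -4.85 origin [536.5  47. ]
```

Call:
play_rows:
  plan:
    - [85, [0.24, 0.18, 0.02], 0.19]
    - [85, [0.24, 0.18, 0.02], 0.19]
    - [85, [0.24, 0.18, 0.02], 0.19]
    - [85, [0.24, 0.18, 0.02], 0.19]
    - [85, [0.24, 0.18, 0.02], 0.19]
    - [85, [0.24, 0.18, 0.02], 0.19]

```text
time_s: 10.0
eef_pos: [0.5999, 0.2529, 0.1974]
eef_rot: [0.033, 0.845, 0.533, -0.027]
wrist_force: [-0.2, 0.7, 0.8]
opening: 0.995
grasp_force: 0.0
```

Run:
```python
from h import *
rel((606.4,260.5,100,-26.4),(606.4,260.5,42,-26.4))
c,P,ray,tw=wrist()
o=get_obs();print(o["q"].round(2))
x,y,z=P[...,0],P[...,1],P[...,2]
# lowest finger points as seen, in tool frame
w,a,b,d=o["eef_rot"];M=R.from_quat([a,b,d,w]).as_matrix()
L=(P-o["eef_pos"])@M*1e3
for u,v in((165,275),(180,262),(380,262),(395,275)):print(u,v,L[v,u].round(1))
f=(abs(L[...,1])>35)&(abs(L[...,1])<60)&(abs(L[...,0])<20)&(abs(L[...,2])<60)
q=L[f];print(len(q),q.min(0),q.max(0), np.percentile(q,[1,5,95,99],axis=0).round(1))
```

```text
t 10.0 tcp [599.9 252.9 197.4] yaw -25.47 tilt 4.9 F [-0.2  0.7  0.8] open 85.0 grip 0.0
(606.4, 260.5, 100, -26.4) -> [0.0437, -0.0001, 0.2407] 0.0052 dist mm 98
(606.4, 260.5, 42, -26.4) -> [0.0555, -0.0041, 0.3852] 0.0052 dist mm 156
[ 0.26  0.41  1.39 -0.08  1.37  0.72]
165 275 [ 10.7 -43.1 -33.7]
180 262 [-77.7 -97.9 155.6]
380 262 [ 11.3  45.3 -23.3]
395 275 [ 10.8  48.3 -34.5]
5380 [-11.29402006 -59.95513232 -59.99733889] [ 14.31794702  59.94422999 -12.48444481] [[-10.2 -56.  -59.7]
 [ -7.6 -53.4 -58.5]
 [ 12.2  52.9 -18.1]
 [ 13.7  55.8 -14.7]]
```

Call:
play_rows:
  plan:
    - [85, [0.044, 0, 0.12], 0.005]
    - [85, [0.044, 0, 0.24], 0.005]
    - [85, [0.052, -0.003, 0.34], 0.005]
    - [85, [0.056, -0.004, 0.385], 0.005]
    - [85, [0.056, -0.004, 0.385], 0.005]
    - [85, [0.056, -0.004, 0.385], 0.005]

```text
time_s: 10.65
eef_pos: [0.6082, 0.2614, 0.0442]
eef_rot: [0.034, 0.85, 0.524, -0.025]
wrist_force: [1.2, -1.4, 0.5]
opening: 0.993
grasp_force: 0.0
```

```bash
cat > plan.py <<'E'
from h import *
import sys
O=np.array([537.6,46.7]);A=np.radians(-5.45)
def g2w(x,y):
    c,s=np.cos(A),np.sin(A);return O+[c*x-s*y,s*x+c*y]
def w2g(p):
    c,s=np.cos(A),np.sin(A);d=np.array(p[:2])-O;return np.array([c*d[0]+s*d[1],-s*d[0]+c*d[1]])
def tool(px,py,pa,z,off=51):
    "tool pose behind plate (gauge mm, deg)"
    a=np.radians(pa);p=g2w(px-off*np.sin(a),py+off*np.cos(a));return (*p.round(1),z,round(pa-5.45,2))
E
python3 - <<'E'
from plan import *
a0=-20.95;d=130;c=np.array([19.5,144.6]);p=c+d*np.array([np.cos(np.radians(a0)),np.sin(np.radians(a0))])
print(tool(*c,a0,36.5))
W=[tool(*c,a0,36.5,80),tool(*c,a0,36.5,55)]
for a in(-20.95,-17,-13,-9,-5,-2,0):
    r=np.radians(a);q=p-d*np.array([np.cos(r),np.sin(r)]);print(a,q.round(1));W.append(tool(*q,a,36.5))
rel(*W)
E
```

```text
(np.float64(593.4), np.float64(234.5), 36.5, -26.4)
-20.95 [ 19.5 144.6]
-17 [ 16.6 136.1]
-13 [ 14.2 127.4]
-9 [ 12.5 118.5]
-5 [ 11.4 109.4]
-2 [ 11.  102.7]
0 [10.9 98.1]
t 10.65 tcp [608.2 261.4  44.2] yaw -26.61 tilt 4.83 F [ 1.2 -1.4  0.5] open 84.8 grip 0.0
(np.float64(606.3), np.float64(260.5), 36.5, -26.4) -> [-0.0027, -0.0038, 0.0195] -0.0012 dist mm 8
(np.float64(595.2), np.float64(238.1), 36.5, -26.4) -> [-0.065, -0.0036, 0.0244] -0.0012 dist mm 28
(np.float64(593.4), np.float64(234.5), 36.5, -26.4) -> [-0.0751, -0.0035, 0.0252] -0.0012 dist mm 32
(np.float64(586.5), np.float64(227.8), 36.5, -22.45) -> [-0.0977, -0.0115, 0.0267] -0.0231 dist mm 41
(np.float64(580.0), np.float64(220.5), 36.5, -18.45) -> [-0.1213, -0.0178, 0.0284] -0.0453 dist mm 50
(np.float64(574.0), np.float64(212.8), 36.5, -14.45) -> [-0.1451, -0.0226, 0.0301] -0.0676 dist mm 60
(np.float64(568.6), np.float64(204.7), 36.5, -10.45) -> [-0.1692, -0.0256, 0.0319] -0.0898 dist mm 70
(np.float64(564.9), np.float64(198.4), 36.5, -7.45) -> [-0.1874, -0.0268, 0.0333] -0.1065 dist mm 77
(np.float64(562.6), np.float64(194.1), 36.5, -5.45) -> [-0.1995, -0.0271, 0.0342] -0.1176 dist mm 82
```

Call:
play_rows:
  plan:
    - [85, [-0.003, -0.004, 0.019], 0]
    - [85, [-0.03, -0.004, 0.022], 0]
    - [85, [-0.055, -0.004, 0.0235], 0]
    - [85, [-0.065, -0.0036, 0.0244], -0.001]
    - [85, [-0.0751, -0.0035, 0.025], -0.001]
    - [85, [-0.087, -0.0075, 0.026], -0.012]
    - [85, [-0.0977, -0.0115, 0.0265], -0.023]
    - [85, [-0.11, -0.0147, 0.0275], -0.034]
    - [85, [-0.1213, -0.0178, 0.028], -0.0453]
    - [85, [-0.133, -0.0202, 0.029], -0.056]

```text
time_s: 11.65
eef_pos: [0.5761, 0.2172, 0.0353]
eef_rot: [0.031, 0.801, 0.597, -0.028]
wrist_force: [1.3, 3.2, -0.7]
opening: 0.992
grasp_force: 1.5
```

Run:
```python
from plan import *
a0=-20.95;d=130;c=np.array([19.5,144.6]);p=c+d*np.array([np.cos(np.radians(a0)),np.sin(np.radians(a0))])
W=[]
for a in(-13,-11,-9,-7,-5,-3,-1.5,0):
    r=np.radians(a);q=p-d*np.array([np.cos(r),np.sin(r)]);W.append(tool(*q,a,36.5))
for y in(90,80,70):W.append(tool(10.9,y,0,36.5))
rel(*W)
print(get_obs()["wrist_force"])
```

```text
t 11.65 tcp [576.1 217.2  35.3] yaw -16.52 tilt 4.78 F [ 1.3  3.2 -0.7] open 84.7 grip 1.5
(np.float64(580.0), np.float64(220.5), 36.5, -18.45) -> [0.0104, 0.0071, -0.0038] 0.0107 dist mm 5
(np.float64(577.0), np.float64(216.7), 36.5, -16.45) -> [-0.0009, 0.0026, -0.003] -0.0004 dist mm 2
(np.float64(574.0), np.float64(212.8), 36.5, -14.45) -> [-0.0123, -0.0018, -0.0021] -0.0115 dist mm 5
(np.float64(571.2), np.float64(208.8), 36.5, -12.45) -> [-0.0238, -0.0057, -0.0012] -0.0226 dist mm 10
(np.float64(568.6), np.float64(204.7), 36.5, -10.45) -> [-0.0355, -0.009, -0.0003] -0.0337 dist mm 15
(np.float64(566.1), np.float64(200.5), 36.5, -8.45) -> [-0.0473, -0.012, 0.0006] -0.0448 dist mm 20
(np.float64(564.3), np.float64(197.3), 36.5, -6.95) -> [-0.0562, -0.014, 0.0013] -0.0532 dist mm 23
(np.float64(562.6), np.float64(194.1), 36.5, -5.45) -> [-0.0651, -0.0158, 0.002] -0.0615 dist mm 27
(np.float64(561.8), np.float64(186.0), 36.5, -5.45) -> [-0.085, -0.012, 0.0037] -0.0615 dist mm 34
(np.float64(560.9), np.float64(176.1), 36.5, -5.45) -> [-0.1093, -0.0071, 0.0058] -0.0615 dist mm 44
(np.float64(559.9), np.float64(166.1), 36.5, -5.45) -> [-0.1338, -0.0024, 0.0079] -0.0615 dist mm 54
[ 1.33602672  3.22926672 -0.74150812]
```

Call:
play_rows:
  plan:
    - [85, [-0.0123, -0.0018, -0.002], -0.0115]
    - [85, [-0.0238, -0.0057, -0.001], -0.0226]
    - [85, [-0.0355, -0.009, 0], -0.0337]
    - [85, [-0.0473, -0.012, 0.0006], -0.0448]
    - [85, [-0.0562, -0.014, 0.0013], -0.0532]
    - [85, [-0.0651, -0.0158, 0.002], -0.0615]
    - [85, [-0.075, -0.014, 0.003], -0.0615]
    - [85, [-0.085, -0.012, 0.0037], -0.0615]
    - [85, [-0.097, -0.0096, 0.0048], -0.0615]
    - [85, [-0.1093, -0.0071, 0.0058], -0.0615]

```text
time_s: 12.65
eef_pos: [0.5607, 0.1755, 0.0364]
eef_rot: [0.028, 0.74, 0.671, -0.032]
wrist_force: [0.8, 3.8, 0.8]
opening: 0.998
grasp_force: 2.3
```

```bash
cat > pl.py <<'E'
from plan import *
def plate(c):
    P=cloud(c);im=c["image"].astype(int)
    best=None
    for d in masks_of(c,"plate"):
        q=P[d["mask"]];q=q[~np.isnan(q[:,0])]
        if len(q)<60 or np.median(q[:,2])<.03 or d["conf"]<.3: continue
        q=q[abs(q[:,2]-np.median(q[:,2]))<.005]
        r=cv2.minAreaRect((q[:,:2]*1000).astype(np.float32))
        a=r[2]-90 if r[1][0]<r[1][1] else r[2]
        print("plate conf",round(d["conf"],2),"gauge",w2g(r[0]).round(1),"size",np.round(r[1],1),"ang",round((a+5.45+90)%180-90,2),"z",round(float(np.median(q[:,2])*1e3),1))
E
python3 - <<'E'
from pl import *
rel(*[tool(10.9,y,0,36.5) for y in(70,0,-20,-40,-60)])
print("tool gauge",w2g(get_obs()["eef_pos"]*1e3))
for n in("top","scene"): plate(camera(n))
E
```

```text
t 12.65 tcp [560.7 175.5  36.4] yaw -5.58 tilt 4.85 F [0.8 3.8 0.8] open 85.3 grip 2.3
(np.float64(559.9), np.float64(166.1), 36.5, -5.45) -> [-0.0234, 0.0003, 0.0016] -0.0007 dist mm 9
(np.float64(553.3), np.float64(96.4), 36.5, -5.45) -> [-0.1978, 0.0009, 0.0164] -0.0007 dist mm 79
(np.float64(551.4), np.float64(76.5), 36.5, -5.45) -> [-0.2476, 0.001, 0.0206] -0.0007 dist mm 99
(np.float64(549.5), np.float64(56.6), 36.5, -5.45) -> [-0.2974, 0.0011, 0.0249] -0.0007 dist mm 119
(np.float64(547.6), np.float64(36.7), 36.5, -5.45) -> [-0.3472, 0.0012, 0.0291] -0.0007 dist mm 139
tool gauge [ 10.74274927 130.36217523]
plate conf 0.61 gauge [ 9.2 74.6] size [ 70.9 150.6] ang 0.1 z 53.7
plate conf 0.78 gauge [13.1 79.2] size [ 80.  153.4] ang -0.3 z 53.7
```

Call:
play_rows:
  plan:
    - [85, [-0.022, 0, 0.0015], 0]
    - [85, [-0.044, 0, 0.0035], 0]
    - [85, [-0.066, 0, 0.0052], 0]
    - [85, [-0.088, 0, 0.007], 0]
    - [85, [-0.11, 0.0005, 0.009], 0]
    - [85, [-0.132, 0.0005, 0.0108], 0]
    - [85, [-0.154, 0.0005, 0.0126], 0]
    - [85, [-0.176, 0.001, 0.0145], 0]
    - [85, [-0.198, 0.001, 0.0164], 0]
    - [85, [-0.22, 0.001, 0.0182], 0]

```text
time_s: 13.85
eef_pos: [0.552, 0.0868, 0.0362]
eef_rot: [0.028, 0.74, 0.671, -0.032]
wrist_force: [0.5, 3.1, -2.5]
opening: 0.997
grasp_force: 1.5
```

Call:
play_rows:
  plan:
    - [85, [-0.022, 0, 0.0018], 0]
    - [85, [-0.044, 0, 0.0037], 0]
    - [85, [-0.066, 0, 0.0055], 0]
    - [85, [-0.088, 0, 0.0074], 0]
    - [85, [-0.11, 0, 0.0092], 0]
    - [85, [-0.132, 0, 0.011], 0]
    - [85, [-0.154, 0, 0.013], 0]
    - [85, [-0.176, 0, 0.0148], 0]
    - [85, [-0.198, 0, 0.0166], 0]

```text
time_s: 14.75
eef_pos: [0.5443, 0.0078, 0.0364]
eef_rot: [0.028, 0.74, 0.671, -0.032]
wrist_force: [0.5, 2.9, -1.2]
opening: 0.999
grasp_force: 1.7
```

Run:
```python
from pl import *
rel(*[tool(10.9,y,0,36.5) for y in(-110,-120,-130,-134,-136)])
print("tool gauge",w2g(get_obs()["eef_pos"]*1e3))
for n in("top","scene"): plate(camera(n))
```

```text
t 14.75 tcp [544.3   7.8  36.4] yaw -5.57 tilt 4.88 F [ 0.5  2.9 -1.2] open 85.3 grip 1.7
(np.float64(542.8), np.float64(-13.1), 36.5, -5.45) -> [-0.0522, 0.0012, 0.0042] -0.0006 dist mm 21
(np.float64(541.9), np.float64(-23.0), 36.5, -5.45) -> [-0.077, 0.0014, 0.0063] -0.0006 dist mm 31
(np.float64(540.9), np.float64(-33.0), 36.5, -5.45) -> [-0.102, 0.0013, 0.0084] -0.0006 dist mm 41
(np.float64(540.6), np.float64(-37.0), 36.5, -5.45) -> [-0.112, 0.0015, 0.0093] -0.0006 dist mm 45
(np.float64(540.4), np.float64(-39.0), 36.5, -5.45) -> [-0.117, 0.0015, 0.0097] -0.0006 dist mm 47
tool gauge [ 10.41004371 -38.09211502]
plate conf 0.86 gauge [  8.7 -91.7] size [ 74.7 149. ] ang -0.5 z 52.7
plate conf 0.5 gauge [13.3 25.3] size [446.9 318.6] ang 89.93 z 44.6
```

Call:
play_rows:
  plan:
    - [85, [-0.02, 0.0005, 0.0017], 0]
    - [85, [-0.04, 0.001, 0.0033], 0]
    - [85, [-0.06, 0.001, 0.005], 0]
    - [85, [-0.077, 0.001, 0.0063], 0]
    - [85, [-0.09, 0.001, 0.0074], 0]
    - [85, [-0.102, 0.001, 0.0084], 0]
    - [85, [-0.107, 0.001, 0.0088], 0]
    - [85, [-0.111, 0.001, 0.0092], 0]

```text
time_s: 15.75
eef_pos: [0.5406, -0.036, 0.0366]
eef_rot: [0.028, 0.74, 0.671, -0.032]
wrist_force: [-0.2, 5.7, 0.7]
opening: 0.993
grasp_force: 2.0
```

Call:
play_rows:
  plan:
    - [85, [-0.002, 0, 0], 0]
    - [85, [-0.0035, 0, 0], 0]
    - [85, [-0.005, 0, 0], 0]

```text
time_s: 16.05
eef_pos: [0.5404, -0.0377, 0.0367]
eef_rot: [0.028, 0.74, 0.671, -0.032]
wrist_force: [0.9, 4.6, 0.8]
opening: 0.995
grasp_force: 1.8
```

Run:
```python
from pl import *
rel(tool(10.9,-136,0,36.5),tool(10.9,-136,0,36.5,90),tool(10.9,-136,0,150,90))
print("tool gauge",w2g(get_obs()["eef_pos"]*1e3))
plate(camera("top"))
```

```text
t 16.05 tcp [540.4 -37.7  36.7] yaw -5.56 tilt 4.87 F [0.9 4.6 0.8] open 85.0 grip 1.8
(np.float64(540.4), np.float64(-39.0), 36.5, -5.45) -> [-0.0032, 0.0003, 0.0008] -0.0006 dist mm 1
(np.float64(544.1), np.float64(-0.1), 36.5, -5.45) -> [0.0941, 0.0001, -0.0075] -0.0006 dist mm 38
(np.float64(544.1), np.float64(-0.1), 150, -5.45) -> [0.07, -0.0004, -0.2902] -0.0006 dist mm 119
tool gauge [ 10.81468804 -83.73775035]
plate conf 0.78 gauge [   8.4 -138.2] size [ 71.9 145.7] ang -0.21 z 52.6
```

Not yet at the stop (force still low); push on in small steps.

Call:
play_rows:
  plan:
    - [85, [-0.003, 0, 0], 0]
    - [85, [-0.006, 0, 0.0005], 0]
    - [85, [-0.0075, 0, 0.0005], 0]

```text
time_s: 16.45
eef_pos: [0.5401, -0.0409, 0.0368]
eef_rot: [0.028, 0.74, 0.671, -0.032]
wrist_force: [0.4, 4.9, 0.1]
opening: 0.998
grasp_force: 1.8
```

Call:
play_rows:
  plan:
    - [85, [-0.0025, 0, 0], 0]
    - [85, [-0.005, 0, 0], 0]

```text
time_s: 16.65
eef_pos: [0.5398, -0.0415, 0.0368]
eef_rot: [0.027, 0.74, 0.671, -0.031]
wrist_force: [2.5, 13.6, 1.0]
opening: 0.993
grasp_force: 5.6
```

Run:
```python
from pl import *
rel((*g2w(11,-60),100,-5.45),(*g2w(130,-136),110,-5.45),(*g2w(130,-136),49,-5.45))
```

```text
t 16.65 tcp [539.8 -41.5  36.8] yaw -5.58 tilt 4.74 F [ 2.5 13.6  1. ] open 84.8 grip 5.6
(np.float64(542.8516499208542), np.float64(-14.073515392058667), 100, -5.45) -> [0.0556, 0.0005, -0.1632] -0.0007 dist mm 69
(np.float64(654.0954484742085), np.float64(-101.03222561375374), 110, -5.45) -> [-0.1352, 0.2984, -0.1731] -0.0007 dist mm 148
(np.float64(654.0954484742085), np.float64(-101.03222561375374), 49, -5.45) -> [-0.1226, 0.2987, -0.0211] -0.0007 dist mm 129
```

Call:
play_rows:
  plan:
    - [85, [0.05, 0, 0], 0]
    - [85, [0.06, 0, -0.05], 0]
    - [60, [0.056, 0, -0.163], 0]
    - [20, [0, 0.1, -0.17], 0]
    - [0, [-0.135, 0.298, -0.173], 0]
    - [0, [-0.135, 0.298, -0.173], 0]
    - [0, [-0.135, 0.298, -0.173], 0]
    - [0, [-0.135, 0.298, -0.173], 0]
    - [0, [-0.135, 0.298, -0.173], 0]

```text
time_s: 17.55
eef_pos: [0.6529, -0.102, 0.1096]
eef_rot: [0.027, 0.74, 0.671, -0.033]
wrist_force: [-0.1, 0.2, 0.7]
opening: -0.005
grasp_force: 0.0
```

Run:
```python
from pl import *
rel((*g2w(130,-136),70,-5.45),(*g2w(130,-136),49,-5.45),(*g2w(100,-136),49,-5.45),(*g2w(90,-136),49,-5.45))
for n in("top","scene"):
    c=camera(n);plate(c)
    cv2.imwrite(f"pics/{n}5.png",cv2.resize(c["image"][120:300,180:380] if n=="top" else c["image"][200:300,180:380],None,fx=3.5,fy=3.5,interpolation=cv2.INTER_CUBIC)[:,:,::-1])
```

```text
t 17.55 tcp [ 652.9 -102.   109.6] yaw -5.57 tilt 4.89 F [-0.1  0.2  0.7] open -0.5 grip 0.0
(np.float64(654.0954484742085), np.float64(-101.03222561375374), 70, -5.45) -> [0.0111, 0.003, 0.0984] -0.0007 dist mm 40
(np.float64(654.0954484742085), np.float64(-101.03222561375374), 49, -5.45) -> [0.0156, 0.0032, 0.1507] -0.0007 dist mm 61
(np.float64(624.2310646581409), np.float64(-98.18291354123512), 49, -5.45) -> [0.0155, -0.0718, 0.151] -0.0007 dist mm 67
(np.float64(614.2762700527851), np.float64(-97.2331428503956), 49, -5.45) -> [0.0154, -0.0968, 0.1511] -0.0007 dist mm 72
plate conf 0.8 gauge [  12.5 -135.4] size [ 79.1 153. ] ang -0.72 z 52.4
plate conf 0.38 gauge [  25.4 -117.5] size [112.8 196.5] ang -0.23 z 43.5
```

Call:
play_rows:
  plan:
    - [0, [0.011, 0.003, 0.098], 0]
    - [0, [0.0156, 0.003, 0.15], 0]
    - [0, [0.0156, 0.003, 0.15], 0]
    - [0, [0.0156, -0.035, 0.15], 0]
    - [0, [0.0156, -0.055, 0.15], 0]
    - [0, [0.0156, -0.068, 0.15], 0]
    - [0, [0.0156, -0.076, 0.15], 0]
    - [0, [0.0156, -0.084, 0.15], 0]
    - [0, [0.0156, -0.09, 0.15], 0]

```text
time_s: 18.65
eef_pos: [0.6183, -0.0975, 0.0504]
eef_rot: [0.028, 0.74, 0.671, -0.032]
wrist_force: [-0.2, 0.1, 0.8]
opening: -0.002
grasp_force: 0.0
```

Run:
```python
from pl import *
rel((*g2w(85,-136),49,-5.45));print("tool gauge",w2g(get_obs()["eef_pos"]*1e3))
for n in("top",):
    c=camera(n);plate(c)
```

```text
t 18.65 tcp [618.3 -97.5  50.4] yaw -5.57 tilt 4.88 F [-0.2  0.1  0.8] open -0.2 grip 0.0
(np.float64(609.2988727501071), np.float64(-96.75825750497582), 49, -5.45) -> [-0.0, -0.0227, 0.0036] -0.0007 dist mm 9
tool gauge [  94.07004318 -135.88681668]
plate conf 0.72 gauge [28.5 35.9] size [426.9 290.1] ang -90.0 z 44.6
```

Call:
play_rows:
  plan:
    - [0, [0, -0.005, 0.004], 0]
    - [0, [0, -0.01, 0.004], 0]
    - [0, [0, -0.015, 0.004], 0]
    - [0, [0, -0.02, 0.004], 0]

```text
time_s: 19.15
eef_pos: [0.611, -0.097, 0.0489]
eef_rot: [0.029, 0.74, 0.671, -0.032]
wrist_force: [4.1, -0.7, 1.2]
opening: 0.001
grasp_force: 2.4
```

Call:
play_rows:
  plan:
    - [0, [0, -0.005, 0], 0]
    - [0, [0, -0.01, 0], 0]

```text
time_s: 19.35
eef_pos: [0.6067, -0.0966, 0.0489]
eef_rot: [0.029, 0.74, 0.671, -0.032]
wrist_force: [5.0, -0.4, 1.1]
opening: -0.002
grasp_force: 2.6
```

Call:
play_rows:
  plan:
    - [0, [0, -0.004, 0], 0]
    - [0, [0, -0.006, 0], 0]

```text
time_s: 19.55
eef_pos: [0.6046, -0.0963, 0.0489]
eef_rot: [0.029, 0.74, 0.671, -0.031]
wrist_force: [8.3, 0.6, -1.2]
opening: -0.003
grasp_force: 4.1
```

Run:
```python
from pl import *
rel((*g2w(85,-136),49,-5.45));print("tool gauge",w2g(get_obs()["eef_pos"]*1e3))
c=camera("top");plate(c)
P=cloud(c);im=c["image"].astype(int);x,y,z=P[...,0],P[...,1],P[...,2]
```

```text
t 19.55 tcp [604.6 -96.3  48.9] yaw -5.57 tilt 4.88 F [ 8.3  0.6 -1.2] open -0.3 grip 4.1
(np.float64(609.2988727501071), np.float64(-96.75825750497582), 49, -5.45) -> [0.0001, 0.0118, -0.0003] -0.0007 dist mm 5
tool gauge [  80.27332171 -136.02503402]
```

Call:
play_rows:
  plan:
    - [0, [0, -0.003, 0], 0]
    - [0, [0, -0.003, 0], 0]

```text
time_s: 19.85
eef_pos: [0.6045, -0.096, 0.049]
eef_rot: [0.029, 0.74, 0.671, -0.03]
wrist_force: [10.6, 1.0, -3.0]
opening: -0.0
grasp_force: 5.2
```

Run:
```python
from pl import *
rel((*g2w(90,-136),49,-5.45),(*g2w(90,-136),120,-5.45),(*g2w(5,-195),170,-5.45))
```

```text
t 19.85 tcp [604.5 -96.   49. ] yaw -5.57 tilt 4.86 F [10.6  1.  -3. ] open -0.0 grip 5.2
(np.float64(614.2762700527851), np.float64(-97.2331428503956), 49, -5.45) -> [-0.0008, 0.0246, 0.0] -0.0007 dist mm 10
(np.float64(614.2762700527851), np.float64(-97.2331428503956), 120, -5.45) -> [-0.0158, 0.0251, -0.1768] -0.0007 dist mm 72
(np.float64(524.0568688313069), np.float64(-147.89338014985907), 170, -5.45) -> [-0.1739, -0.1867, -0.2895] -0.0007 dist mm 154
```

Call:
play_rows:
  plan:
    - [0, [0, 0.02, 0], 0]
    - [0, [0, 0.03, 0], 0]
    - [0, [-0.01, 0.027, -0.11], 0]
    - [0, [-0.016, 0.025, -0.18], 0]
    - [0, [-0.174, -0.187, -0.29], 0]
    - [0, [-0.174, -0.187, -0.29], 0]
    - [0, [-0.174, -0.187, -0.29], 0]
    - [0, [-0.174, -0.187, -0.29], 0]
    - [0, [-0.174, -0.187, -0.29], 0]

```text
time_s: 20.75
eef_pos: [0.5227, -0.1478, 0.1696]
eef_rot: [0.027, 0.74, 0.671, -0.032]
wrist_force: [-0.1, -0.0, 0.2]
opening: -0.003
grasp_force: 0.0
```

Run:
```python
from pl import *
rel((*g2w(0,-136),100,-5.45),(*g2w(0,-136),60,-5.45))
c,P,ray,tw=wrist()
cv2.imwrite("pics/w6.png",c["image"][:,:,::-1])
im=c["image"].astype(int)
x,y,z=P[...,0],P[...,1],P[...,2]
t=g2w(0,-136)/1e3
m=(np.hypot(x-t[0],y-t[1])<.11)&(z>.0485)&(z<.0555)&(im.max(-1)<170)
m=cv2.morphologyEx(m.astype(np.uint8),cv2.MORPH_OPEN,np.ones((5,5)))
n,l,s,_=cv2.connectedComponentsWithStats(m);k=1+s[1:,4].argmax();q=P[l==k]
r=cv2.minAreaRect((q[:,:2]*1e3).astype(np.float32));print(w2g(r[0]),r,np.median(q[:,2]))
np.savez("w6.npz",P=P,ray=ray,tw=tw,image=c["image"])
```

```text
t 20.75 tcp [ 522.7 -147.8  169.6] yaw -5.61 tilt 4.84 F [-0.1 -0.   0.2] open -0.3 grip 0.0
(np.float64(524.6831186045823), np.float64(-88.68520663283972), 100, -5.45) -> [0.1617, -0.009, 0.1609] -0.0009 dist mm 91
(np.float64(524.6831186045823), np.float64(-88.68520663283972), 60, -5.45) -> [0.1701, -0.0087, 0.2605] -0.0009 dist mm 125
[  -1.04401834 -135.67183659] ((523.6749877929688, -88.25936889648438), (81.33882141113281, 151.79925537109375), 84.33470916748047) 0.0536361514332776
```

View pics/w6.png

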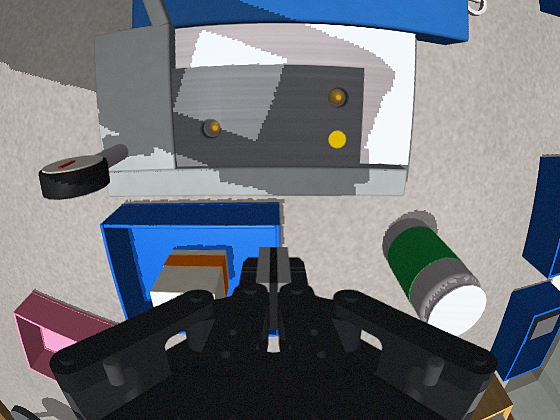

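Call:
play_rows:
  plan:
    - [0, [0.1, -0.005, 0], 0]
    - [0, [0.162, -0.009, 0.06], 0]
    - [0, [0.162, -0.009, 0.16], 0]
    - [0, [0.168, -0.009, 0.235], 0]
    - [0, [0.17, -0.0087, 0.26], 0]
    - [0, [0.171, -0.0087, 0.27], 0]
    - [0, [0.171, -0.0087, 0.275], 0]

```text
time_s: 21.5
eef_pos: [0.5255, -0.0891, 0.0549]
eef_rot: [0.028, 0.74, 0.671, -0.032]
wrist_force: [0.5, -0.9, -0.2]
opening: 0.001
grasp_force: 0.0
```

Call:
play_rows:
  plan:
    - [0, [0.0003, 0, 0.004], 0]
    - [0, [0.0006, 0, 0.008], 0]
    - [0, [0.001, 0, 0.012], 0]

```text
time_s: 21.8
eef_pos: [0.526, -0.0896, 0.0515]
eef_rot: [0.029, 0.74, 0.671, -0.031]
wrist_force: [-1.0, 1.6, 6.4]
opening: 0.001
grasp_force: 3.1
```

Call:
play_rows:
  plan:
    - [0, [0.0003, 0, 0.004], 0]
    - [0, [0.0006, 0, 0.008], 0]
    - [0, [0.001, 0, 0.012], 0]
    - [0, [0.0014, 0, 0.016], 0]

```text
time_s: 22.2
eef_pos: [0.526, -0.0896, 0.0453]
eef_rot: [0.029, 0.74, 0.671, -0.031]
wrist_force: [-1.9, 0.3, 8.2]
opening: 0.001
grasp_force: 4.2
```

Going down steadily at about 8 N; continue.

Call:
play_rows:
  plan:
    - [0, [0.0003, 0, 0.004], 0]
    - [0, [0.0006, 0, 0.008], 0]
    - [0, [0.001, 0, 0.012], 0]
    - [0, [0.0014, 0, 0.016], 0]

```text
time_s: 22.6
eef_pos: [0.5263, -0.0898, 0.0392]
eef_rot: [0.03, 0.74, 0.671, -0.031]
wrist_force: [-1.6, -0.1, 9.2]
opening: 0.001
grasp_force: 4.7
```

Call:
play_rows:
  plan:
    - [0, [0.0003, 0, 0.003], 0]
    - [0, [0.0004, 0, 0.005], 0]
    - [0, [0.0005, 0, 0.006], 0]

```text
time_s: 22.9
eef_pos: [0.5264, -0.0898, 0.0373]
eef_rot: [0.03, 0.74, 0.671, -0.031]
wrist_force: [-3.6, 3.1, 16.2]
opening: 0.001
grasp_force: 8.5
```

Call:
play_rows:
  plan:
    - [0, [0, 0, 0.002], 0]
    - [0, [0, 0, 0.004], 0]
    - [0, [0, 0, 0.004], 0]

```text
time_s: 23.2
eef_pos: [0.5264, -0.0898, 0.0371]
eef_rot: [0.03, 0.74, 0.671, -0.031]
wrist_force: [-9.8, 4.1, 27.2]
opening: -0.004
grasp_force: 13.7
```

Call:
play_rows:
  plan:
    - [0, [0, 0, -0.02], 0]
    - [0, [0, 0, -0.06], 0]
    - [0, [-0.05, 0, -0.18], 0]
    - [0, [-0.17, 0.01, -0.28], 0]
    - [0, [-0.17, 0.01, -0.32], 0]
    - [0, [-0.17, 0.01, -0.32], 0]
    - [0, [-0.17, 0.01, -0.32], 0]
    - [0, [-0.17, 0.01, -0.32], 0]

```text
time_s: 24.0
eef_pos: [0.5225, -0.1455, 0.1651]
eef_rot: [0.027, 0.74, 0.671, -0.032]
wrist_force: [-0.1, 0.1, -0.5]
opening: -0.001
grasp_force: 0.0
```

Run:
```python
from pl import *
rel()
c,P,ray,tw=wrist()
im=c["image"].astype(int)
x,y,z=P[...,0],P[...,1],P[...,2]
t=g2w(0,-136)/1e3
m=(np.hypot(x-t[0],y-t[1])<.11)&(z>.030)&(z<.0435)&(im.max(-1)<170)
m=cv2.morphologyEx(m.astype(np.uint8),cv2.MORPH_OPEN,np.ones((5,5)))
n,l,s,_=cv2.connectedComponentsWithStats(m);k=1+s[1:,4].argmax();q=P[l==k]
r=cv2.minAreaRect((q[:,:2]*1e3).astype(np.float32));print(w2g(r[0]),r,np.median(q[:,2]))
A=np.c_[q[:,:2]-q[:,:2].mean(0),np.ones(len(q))];print("plane slope",np.linalg.lstsq(A,q[:,2],rcond=None)[0])
cv2.imwrite("pics/w7.png",c["image"][:,:,::-1])
```

```text
t 24.0 tcp [ 522.5 -145.5  165.1] yaw -5.56 tilt 4.83 F [-0.1  0.1 -0.5] open -0.1 grip 0.0
[  -0.5227961  -135.84798222] ((524.1771240234375, -88.48422241210938), (81.36743927001953, 152.745849609375), 84.69763946533203) 0.03790846444783674
plane slope [ 0.00071737 -0.00313223  0.03794255]
```

View pics/w7.png

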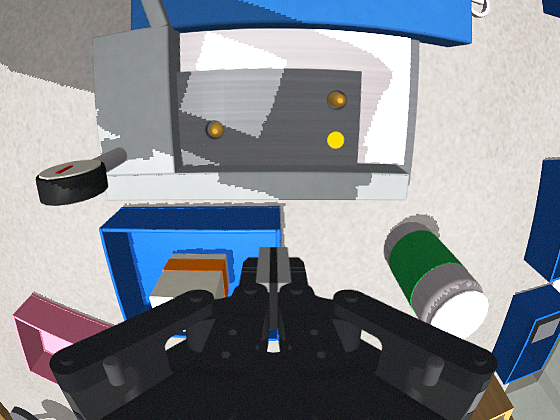

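Both pins stand through the holes, at (215,130) and (337,100). The plate is level with its top at about 38 mm, and the carton stands in the blue bin.

```bash
python3 -c "
from bench import *
print(hand_in())"
```

```text
the job is handed in; nothing more can be done
None
```

The job is handed in with both steps done: the carton stands upright in the blue bin, and the plate is pressed flush over both pins. The hand-in gave no verdict; my last measurements show the plate level and about 0.5 mm from its seated position, at 24 s on the robot's clock.

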